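# Roll an optical tube into its V-block

### The arm

A 7-joint arm with a two-finger parallel gripper is mounted at the origin on the work surface. World frame = base frame: x ahead of the robot, y to its left, z up, the work surface at z = 0. Lengths are in mm, angles in rad, forces in N, time in s.
With the tool pointing down it reaches from about 350 to 900 mm from the base axis. Payload 8.1 kg.
Tool frame: the origin (TCP) lies at the very end of the fingers, on their centre line; the grasp point (between the pads) lies 19 mm behind it; x points along the fingers, y is the direction in which the jaws open and shut, and the axes are right-handed (so a half turn about x gives the same grasp; the last joint's range is limited). The gripper opens to 85 mm and grips with 20 to 120 N. Pads are 22 mm wide; open, the fingers measure 114 mm over their backs; the gripper's body (76 mm by 85 mm) begins 54 mm behind the grasp point. The pads swing forward as they close: fully open they stand 13 mm farther back than shut.
Start: joints at [-1.352, 0.434, 0.025, 1.573, -0.012, 1.134, -0.075], TCP at [197.699, 592.922, 231.323] pointing down, gripper open.
Joint ranges: [-2.62, 2.62], [-0.44, 2.09], [-1.27, 1.32], [0.08, 2.57], [-1.32, 4.46], [0.12, 2], [-2.74, 2.74]. Speed limits (rad/s): [2.22, 2.22, 3.01, 3.01, 3.14, 3.14, 3.14].

### API

Orientations are given as a unit quaternion [x, y, z, w].
In Python, from bench import env, viewer gives the robot as it stands.
- The arm moves only by the tool drive_tool, never from a script. Its argument "commands" is a list of rows, each a list of 2 entries, a list of its own where there are three numbers: the shift along the tool's x, y, z in cm, then the turn, a rotation vector about the tool's x, y, z in rad. A call has 1 to 5 rows; each row is the pose to reach, as a shift and turn from the pose commanded when the call began, along the tool's axes at that moment; what a row does not reach only later rows make up. A row lasts 1/10 s, in which the tool goes at most 50 mm and 8.59 degrees, less where a joint would pass 70% of its speed; a pose out of reach is approached as far as the arm can. A call with a gripper value outside its range is refused whole. "gripper" is the opening, from 0 (shut) to 1 (fully open), set as the call begins (left out, the last holds). The fingers move at their own pace and stop on an object; the grip force is fixed at half the most. Time passes only in rows, so rows that repeat a pose let the fingers close. It gives the time, the measured TCP pose, the force and the opening at its end, in the units of the state.
- env.get_state(): the state, without advancing time (a new reading comes with each control period).
- viewer.grab_frame(name): name is "side" or "top" or "wrist"; returns the picture (420x560x3 uint8, red, green, blue); there is no depth.
- viewer.camera_info(name): a dict with "mtx" (3x3 intrinsics, pixels), "camera_from_world" (4x4, takes a point from world to camera coordinates); the wrist camera has in their place "tool_from_camera" (4x4, takes a point from camera to tool coordinates, whose origin is the TCP and whose axes are the tool frame's). Camera axes: x right, y down, z forward; pixel columns grow to the right and rows downward; lengths in mm; the calibration is good to about 2 mm. A picture is of the moment at which its call begins: read the wrist's pose just before it. camera_info takes no time and is no camera call.
- env.finish_job(): hands the job in, once; it reports no verdict.
The state is a dict: "t": time; "joint_positions": joint angles; "joint_vel": joint speeds; "effort": joint torques, N m; "eef_pos": TCP position; "eef_rot": TCP orientation; "force": force on the tool from outside, world axes, zero at the start; "ft_torque": the same for the moment, N m; "gripper_width": finger opening in mm.
Only numpy, scipy, OpenCV 4.12 (cv2) and the standard library are available. Lean on these libraries where they do the work, as an engineer would, in place of code of your own. Each camera call takes 0.05 s, during which the arm holds its last target. There are 200 camera calls.

### The job

Roll the steel optical tube along the bench, pushing it gently by its side with the fingers, up the ramp of the V-block and over the crest until it lies in the groove; then gently push its free end with a fingertip so that the tube slides along the groove until its other end is up against the upright end stop. Never pinch, grasp or lift the tube, leave everything else on the bench where it stands, and finish with the hand clear.

Things in the scene. Friction and masses are not known exactly. Their poses are not given: they have to be found in the camera images.
- tube: Steel cylinder with black end bands, 36 mm diameter, 130 mm long, 0.25 to 0.5 kg, lying on its side, free to roll. Origin on its axis at mid length (18 mm above the bench at first). Its x axis runs along it towards the end that is to meet the stop, within 0.12 rad of the V-block's y axis at first; y and z turn as it rolls. Polished, slippery; pushed fast, it runs on ahead of the finger.
- tube_push_end (a point): Centre of the tube's free end face (the end to push on, 65 mm from its middle, away from the stop).
- vblock: Grey metal V-block fixed to the bench. Origin at bench level below the groove's bottom line, midway along the 110 mm body (y -55 to 55 mm); z up. x is level, square to the groove, the way the tube is to roll; y runs along the groove to the end stop. A seated tube's axis is at x = 0, 23 mm above the bench. At first the tube lies 130 to 210 mm off on the -x side, its middle at y = -45 to -25 mm.
- ramp_foot (a point): Middle of the ramp's lower edge, at bench level, at x = -79 mm of the V-block. The ramp rises evenly from 0 here to 9.5 mm at x = -17 mm, over the full 110 mm width. Rubber fingertips drag on the turning tube: let the hand rise with the ramp as it pushes, or the tube may wedge between finger and ramp.
- crest (a point): Middle of the flat crest between ramp and groove: 9.5 mm above the bench, x = -17 to -13 mm of the V-block. From it one groove face falls at 30 degrees to the bottom line (x = 0, 2 mm high); the opposite face rises at 30 degrees to 24 mm at x = 38 mm, then a flat top runs to x = 48 mm.
- stop_face (a point): Point on the inner face of the end stop where the axis of a seated tube meets it: x = 0, y = 55 mm of the V-block, 23 mm above the bench. The stop is an upright plate 40 mm high, 8 mm thick, from x = -20 to 48 mm. The groove's other end (y = -55 mm) is open: against the stop, the tube's free end is at y = -75 mm and sticks out 20 mm.
- bottle: Clear glass bottle with a blue cap, 60 mm diameter, 140 mm tall, upright beyond the V-block; leave alone. Origin at the centre of its underside.
- slide_box: Grey microscope-slide box, 85 x 35 x 32 mm; leave alone. Origin at the centre of its underside.
- jar: Brown glass jar with a white lid, 56 mm diameter, 70 mm tall; leave alone. Origin at the centre of its underside.
- objective: Microscope objective standing on the bench, steel, 30 mm diameter, 47 mm tall; leave alone. Origin at the centre of its underside.
Not all that is in view belongs to the job. Several things have the shape of the tube; the one meant has the colours described above.

How it is judged (in metres and radians):
On the way, in this order (a step that is already met when the one before it is completed fails the run):
1. the tube has rolled: it has turned about its axis by at least 2.4 rad on its way along the bench (angle between tube's own z axis and vertical above 2.4 rad), for 0.02 s.
2. the tube lies in the groove of the V-block (x of tube in the frame of vblock between -0.004 and 0.004 m and height (world z) of tube between 0.0198 and 0.0255 m and angle between the x axis of tube and the y axis of vblock, either way round below 0.06 rad), for 0.2 s.
At the end, for the whole second after the job is handed in: the tube lies at rest in the groove (axis within 4 mm of the groove's line and 3 mm of its seated height, parallel to the groove within 0.06 rad) with its end no more than 4.5 mm from the end stop (all of step 2 and y of tube in the frame of vblock above -0.0145 m and linear speed of tube below 0.01 m/s); the robot touches nothing.
It fails at once if the tube is lifted or carried instead of being rolled (more than 8 mm off the bench before the ramp, or more than 12 mm above the ramp's crest) ((height (world z) of tube above 0.026 m and x of tube in the frame of vblock below -0.092 m) or height (world z) of tube above 0.04 m).
It fails at once if the tube is squeezed in the fingers or shoved hard (over 35 N between fingers and tube) (contact force between the fingers and tube above 35 N).
It fails at once if the bottle, slide box, jar or objective is disturbed (moved over 15 mm or tipped) (distance of any of bottle, slide_box, jar, objective from where it was at the start of the episode above 0.015 m or angle between any of bottle, slide_box, jar, objective's own z axis and vertical above 0.3 rad).
It also fails if it takes over 59 s, if anything falls off the work surface, if the arm or the gripper's body presses on something with over 40 N, if the wrist force passes 120 N, or if a joint passes its speed limit or range.

## Working session

There is one attempt and no reset: what is moved stays moved. The work goes in short steps, Python scripts to look and compute and a tool call to move; the robot and the scene stay as the last step left them, time stands still between calls to the robot, and variables do not carry over. Pictures are saved under pics/ and viewed, about 8 in all and at most 12, crops included, and the job is handed in when it is done.

Besides the shell and the picture viewer there is one more tool, called after "Request:" as name(argument=value, ...) on one line, values as JSON. drive_tool: Moves the arm, as the interface text tells. Its arguments: {"type":"object","properties":{"commands":{"type":"array","items":{"type":"array"}},"gripper":{"type":"number"}},"required":["commands"]}

```bash
ls; mkdir -p pics; python3 - <<'E'
from bench import env, viewer
import cv2
s=env.get_state(); print({k:s[k] for k in('t','eef_pos','eef_rot','force','gripper_width')})
for n in('top','side'):
    cv2.imwrite(f'pics/{n}0.png',cv2.resize(viewer.grab_frame(n)[:,:,::-1],(784,588),interpolation=cv2.INTER_CUBIC)); c=viewer.camera_info(n);print(n,c)
print(viewer.camera_info('wrist'))
E
```

```text
pics
{'t': 0.0, 'eef_pos': array([197.56872247, 592.42067349, 230.51101192]), 'eef_rot': array([ 0.11273838,  0.69800967, -0.11387334,  0.69792938]), 'force': array([-0.49587693,  0.09073501, -0.55032227]), 'gripper_width': 85.32132989378415}
top {'mtx': array([[405.32724956,   0.        , 278.18281004],
       [  0.        , 405.32724956, 203.80096614],
       [  0.        ,   0.        ,   1.        ]]), 'camera_from_world': array([[ 2.68937287e-02, -9.99398992e-01,  2.18719513e-02,
         1.15343947e+01],
       [-9.83166771e-01, -3.03998222e-02, -1.80163680e-01,
         5.90104688e+02],
       [ 1.80720304e-01, -1.66585026e-02, -9.83393444e-01,
         6.87345212e+02],
       [ 0.00000000e+00,  0.00000000e+00,  0.00000000e+00,
         1.00000000e+00]])}
side {'mtx': array([[392.66724565,   0.        , 285.00941542],
       [  0.        , 392.66724565, 203.83620973],
       [  0.        ,   0.        ,   1.        ]]), 'camera_from_world': array([[-8.98523206e-01, -4.38925307e-01, -7.88817439e-04,
         5.62739537e+02],
       [-3.14245612e-01,  6.44544249e-01, -6.97002443e-01,
         1.91387679e+02],
       [ 3.06440439e-01, -6.26024988e-01, -7.17068317e-01,
         6.06234088e+02],
       [ 0.00000000e+00,  0.00000000e+00,  0.00000000e+00,
         1.00000000e+00]])}
{'mtx': array([[348.75063565,   0.        , 281.22837008],
       [  0.        , 348.75063565, 209.46816075],
       [  0.        ,   0.        ,   1.        ]]), 'tool_from_camera': array([[-7.09060008e-04, -2.96945083e-01,  9.54894295e-01,
        -1.43575210e+02],
       [ 9.99999273e-01, -1.14215398e-03,  3.87375320e-04,
         1.50686135e-01],
       [ 9.75607127e-04,  9.54893875e-01,  2.96945677e-01,
        -7.62704895e+01],
       [ 0.00000000e+00,  0.00000000e+00,  0.00000000e+00,
         1.00000000e+00]])}
```

View pics/top0.png

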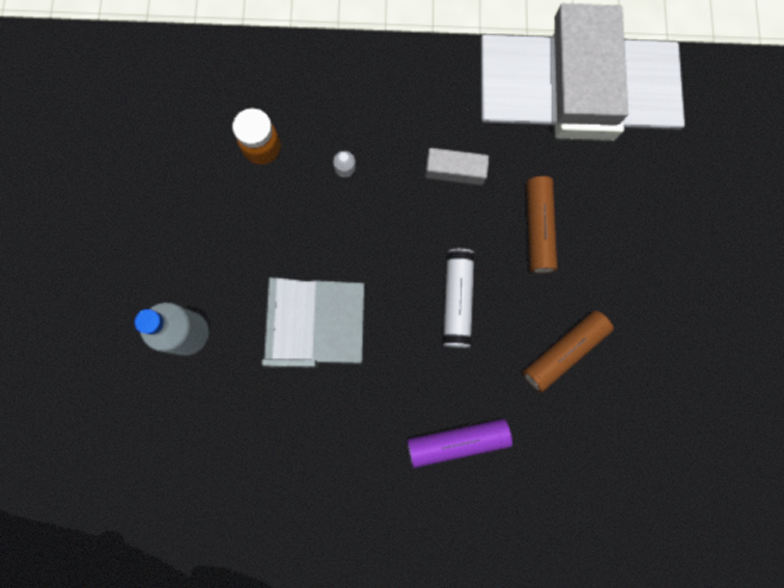

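View pics/side0.png

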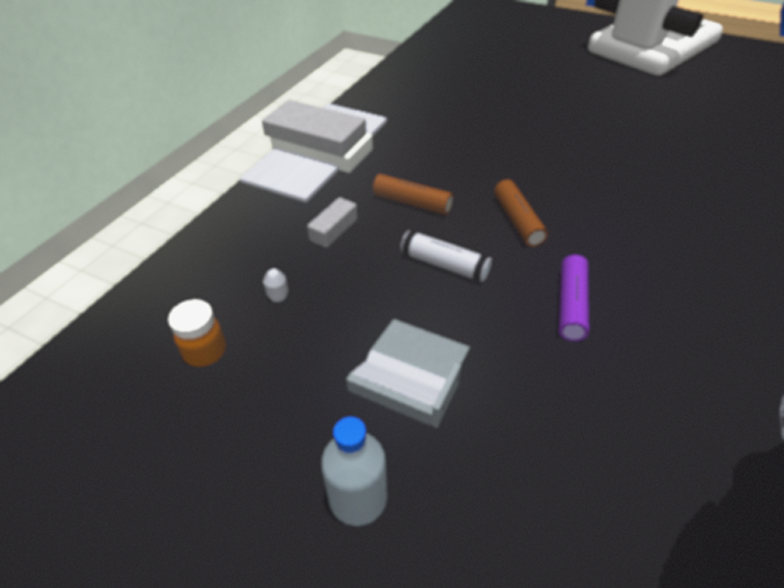

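The top view shows the tube (black bands) at about (459,298). The V-block is at (265–363, 278–366), with its ramp facing the tube on the right and the end stop at the lower edge. So block +x is roughly world +y and block +y is roughly world −x. I'll enlarge this area to measure it.

```bash
python3 - <<'E'
from bench import env, viewer
import cv2
im=viewer.grab_frame('top')[:,:,::-1]
cv2.imwrite('pics/top1.png',cv2.resize(im[172:272,182:342],None,fx=5,fy=5,interpolation=cv2.INTER_CUBIC))
E
```

```text
(no output)
```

View pics/top1.png

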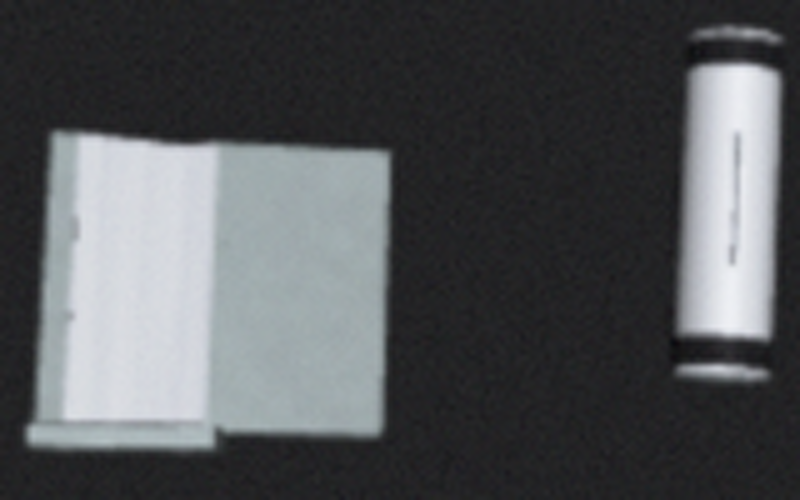

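```bash
cat > geo.py <<'E'
import numpy as np
from bench import env, viewer
from scipy.optimize import least_squares
def proj(n,P):
    c=viewer.camera_info(n);P=np.atleast_2d(P);p=(c['camera_from_world']@np.c_[P,np.ones(len(P))].T)[:3];q=c['mtx']@p;return (q[:2]/q[2]).T
def ray(n,uv,z):
    c=viewer.camera_info(n);T=c['camera_from_world'];R,t=T[:3,:3],T[:3,3];o=-R.T@t
    d=R.T@np.linalg.solve(c['mtx'],[*uv,1]);return o+d*(z-o[2])/d[2]
def vb(p,P):
    P=np.atleast_2d(P).astype(float);x,y,a=p;c,s=np.cos(a),np.sin(a)
    return np.c_[x+c*P[:,0]-s*P[:,1],y+s*P[:,0]+c*P[:,1],P[:,2]]
E
python3 - <<'E'
from geo import *
px=np.array([[391,151],[383,436],[218,144],[52,131],[36,422]])/5+[182,172]-.4
P=[[-79,-55,0],[-79,55,0],[-15,-55,9.5],[48,-55,24],[48,55,24]]
T=viewer.camera_info('top')['camera_from_world'];print('cam',-T[:3,:3].T@T[:3,3])
r=least_squares(lambda p:(proj('top',vb(p,P))-px).ravel(),[470,150,1.6]);print(r.x,r.fun.reshape(-1,2).round(2))
f=lambda u,z:ray('top',np.array(u)/5+[182,172]-.4,z)
print('stop top',vb(r.x,[[0,55,23],[0,-55,2]]))
a,b=f((735,30),18),f((723,379),18);m=(a+b)/2
l,rr=f((682,200),18),f((776,200),18)
print(a,b,np.linalg.norm(a-b),m,l,rr)
# side check: project tube/vblock into side image
d=(b-a)/np.linalg.norm(b-a); x,y,t=r.x
print('tube yaw',np.arctan2(d[1],d[0]),'vblock y yaw',t+np.pi/2)
v=m[:2]-[x,y];c,s=np.cos(t),np.sin(t);print('tube in vb',c*v[0]+s*v[1],-s*v[0]+c*v[1])
print('side px1.4',(proj('side',[m-65*d,m+65*d,*vb(r.x,P)])*1.4).round())
E
```

```text
cam [455.64388171  40.91668205 781.99392828]
[546.4511791  143.29001138   1.57893576] [[-0.47  0.05]
 [-0.43 -0.44]
 [ 0.94 -0.2 ]
 [ 0.08  0.21]
 [-0.12  0.37]]
stop top [[491.45300098 142.84234767  23.        ]
 [601.44935723 143.7376751    2.        ]]
[650.8699945  -68.67678006  18.        ] [515.34062951 -64.7416725   18.        ] 135.58648105183278 [583.105312   -66.70922628  18.        ] [583.22928188 -48.63185329  18.        ] [584.32965309 -84.72561445  18.        ]
tube yaw 3.1125657168244127 vblock y yaw 3.1497320837573533
tube in vb -210.29062190563093 -34.94366347675088
side px1.4 [[406. 240.]
 [486. 268.]
 [394. 318.]
 [470. 345.]
 [372. 347.]
 [347. 377.]
 [432. 412.]]
```

The fit agrees with the side view to a few px:
- **V-block:** origin at (546, 143), groove y-yaw 3.150.
- **Tube:** middle at (583, −67), 210 mm off on the −x side and y = −35 in the block frame, tilted −0.037 rad. All of this is within the stated ranges.

My plan is to spread the open fingers along the tube (tool y = world +x) and push toward world +y. First I need a helper to convert world targets into tool-frame moves.

```bash
cat >> geo.py <<'E'
from scipy.spatial.transform import Rotation as Ro
def plan(t,yaw=0.008):
    s=env.get_state();R=Ro.from_quat(s['eef_rot']);c,n=np.cos(yaw),np.sin(yaw)
    G=Ro.from_matrix(np.c_[[0,0,-1],[c,n,0],[n,-c,0]])
    print('t',s['t'],s['eef_pos'].round(1),'F',s['force'].round(1),'w',s['gripper_width'])
    print('shift cm',(R.inv().apply(np.array(t)-s['eef_pos'])/10).round(2),'turn',(R.inv()*G).as_rotvec().round(3))
E
python3 -c "
from geo import *
plan([583,-118,150])
print(ray('top',np.array([148,321])/1.4,140))"
```

```text
t 0.15 [197.6 592.6 230.7] F [ 0.5 -0.5 -0.8] w 85.47553579886807
shift cm [  8.14 -55.21  59.04] turn [1.241e+00 1.000e-03 1.000e-03]
[524.35629636 300.95462181 140.        ]
```

Request:
drive_tool(commands=[[[0, -3.4, 3.7], [0.08, 0, 0]], [[0, -6.8, 7.4], [0.16, 0, 0]], [[0, -10.2, 11], [0.24, 0, 0]], [[0, -13.6, 14.6], [0.32, 0, 0]], [[0, -17, 18.2], [0.4, 0, 0]]], gripper=1)

```text
t: 0.65
eef_pos: [317.1, 372.1, 231.2]
eef_rot: [0.251, 0.661, -0.251, 0.661]
force: [1.4, -0.6, 0.2]
gripper_width: 85.0
```

```bash
python3 -c "
from geo import *
plan([583,-118,150])"
```

```text
t 0.65 [317.1 372.1 231.2] F [ 1.4 -0.6  0.2] w 85.00833671700607
shift cm [  8.12 -19.04  52.4 ] turn [ 0.838 -0.     0.   ]
```

Request:
drive_tool(commands=[[[0, -1.7, 4.6], [0.08, 0, 0]], [[0, -3.4, 9.2], [0.16, 0, 0]], [[0, -5.1, 13.8], [0.24, 0, 0]], [[0, -6.8, 18.4], [0.32, 0, 0]], [[0, -8.5, 23], [0.4, 0, 0]]])

```text
t: 1.15
eef_pos: [433.5, 156.4, 231.4]
eef_rot: [0.377, 0.598, -0.377, 0.598]
force: [0.9, 0.8, 0.4]
gripper_width: 85.5
```

```bash
python3 -c "
from geo import *
plan([583,-120,150])"
```

```text
t 1.15 [433.5 156.4 231.4] F [0.9 0.8 0.4] w 85.53312466228941
shift cm [ 8.14  1.57 31.39] turn [ 0.438 -0.    -0.   ]
```

Request:
drive_tool(commands=[[[0, 0.2, 4.6], [0.09, 0, 0]], [[0, 0.4, 9.2], [0.18, 0, 0]], [[0, 0.7, 13.8], [0.27, 0, 0]], [[0, 0.9, 18.4], [0.36, 0, 0]], [[0, 1.1, 23], [0.438, 0, 0]]])

```text
t: 1.65
eef_pos: [543.3, -45.8, 231.3]
eef_rot: [0.498, 0.502, -0.498, 0.502]
force: [0.5, 1.9, 0.8]
gripper_width: 85.1
```

```bash
python3 -c "
from geo import *
plan([583,-120,40])"
```

```text
t 1.65 [543.3 -45.8 231.3] F [0.5 1.9 0.8] w 85.12464584031527
shift cm [19.13  3.91  7.46] turn [-0. -0. -0.]
```

Request:
drive_tool(commands=[[[0, 2, 3.8], [0, 0, 0]], [[0, 3.9, 7.5], [0, 0, 0]], [[4, 3.9, 7.5], [0, 0, 0]], [[8, 3.9, 7.5], [0, 0, 0]], [[12, 3.9, 7.5], [0, 0, 0]]])

```text
t: 2.15
eef_pos: [582.6, -119.1, 109.8]
eef_rot: [0.497, 0.502, -0.497, 0.503]
force: [0.9, -0.3, -0.3]
gripper_width: 85.4
```

Request:
drive_tool(commands=[[[2.5, 0, 0], [0, 0, 0]], [[5, 0, 0], [0, 0, 0]], [[7, 0, 0], [0, 0, 0]], [[8.5, 0, 0], [0, 0, 0]], [[8.5, 0, 0], [0, 0, 0]]])

```text
t: 2.65
eef_pos: [581.2, -118.4, 24.4]
eef_rot: [0.497, 0.504, -0.498, 0.502]
force: [0.2, 0.6, 0.2]
gripper_width: 85.3
```

```bash
python3 - <<'E'
from geo import *
import cv2
plan([583,-120,10])
im=viewer.grab_frame('side')[:,:,::-1]
cv2.imwrite('pics/side1.png',cv2.resize(im[100:280,230:430],None,fx=3.3,fy=3.3,interpolation=cv2.INTER_CUBIC))
E
```

```text
t 2.65 [ 581.2 -118.4   24.4] F [0.2 0.6 0.2] w 85.25048029233375
shift cm [1.44 0.18 0.17] turn [ 0.003 -0.     0.003]
```

View pics/side1.png

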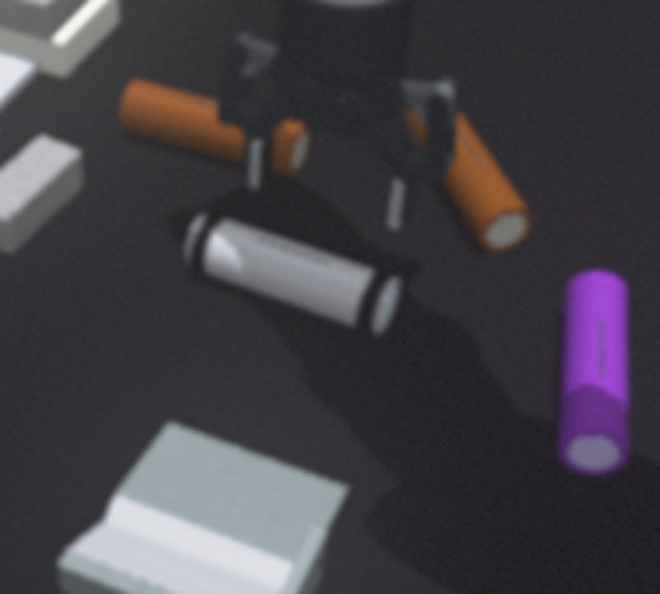

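The bright pads of the open fingers end at crop (255,188) and (394,228), behind the tube, which hasn't moved. I'll work out the tip height from these.

```bash
python3 - <<'E'
from geo import *
for z in(20,25,30,35,40):print(z,((proj('side',[[624,-118,z],[624,-107,z],[539,-118,z],[539,-107,z]])-[230,100])*3.3).round().tolist())
E
```

```text
20 [[263.0, 199.0], [256.0, 209.0], [385.0, 237.0], [379.0, 247.0]]
25 [[263.0, 194.0], [257.0, 203.0], [385.0, 231.0], [380.0, 241.0]]
30 [[264.0, 188.0], [257.0, 197.0], [386.0, 225.0], [380.0, 235.0]]
35 [[264.0, 182.0], [257.0, 191.0], [387.0, 219.0], [381.0, 229.0]]
40 [[264.0, 176.0], [257.0, 185.0], [388.0, 213.0], [382.0, 223.0]]
```

Tips stand about 30–36 mm high with the TCP at 24, so they sit roughly 10 mm above the TCP when open. I'll go down to TCP z≈2 and watch the force.

Request:
drive_tool(commands=[[[0.8, 0.2, 0], [0, 0, 0]], [[1.4, 0.2, -0.3], [0, 0, 0]], [[1.8, 0.2, -0.6], [0, 0, 0]], [[2.1, 0.2, -0.9], [0, 0, 0]], [[2.2, 0.2, -1.2], [0, 0, 0]]])

```text
t: 3.2
eef_pos: [584.4, -106.1, 4.1]
eef_rot: [0.497, 0.503, -0.497, 0.503]
force: [-0.5, -0.1, 0.1]
gripper_width: 85.7
```

Request:
drive_tool(commands=[[[0, 0, -0.3], [0, 0, 0]], [[0, 0, -0.6], [0, 0, 0]], [[0, 0, -0.9], [0, 0, 0]], [[0, 0, -1.2], [0, 0, 0]], [[0, 0, -1.5], [0, 0, 0]]])

```text
t: 3.7
eef_pos: [584.4, -91.5, 4.4]
eef_rot: [0.497, 0.503, -0.497, 0.503]
force: [0.2, -0.5, 0.1]
gripper_width: 85.0
```

Request:
drive_tool(commands=[[[0, 0, -0.3], [0, 0, 0]], [[0, 0, -0.6], [0, 0, 0]], [[0, 0, -0.9], [0, 0, 0]], [[0, 0, -1.2], [0, 0, 0]], [[0, 0, -1.5], [0, 0, 0]]])

```text
t: 4.2
eef_pos: [584.1, -76.5, 4.3]
eef_rot: [0.497, 0.503, -0.497, 0.503]
force: [-0.2, -0.3, 0.2]
gripper_width: 85.1
```

```bash
python3 - <<'E'
from geo import *
import cv2
plan([583,-70,2])
im=viewer.grab_frame('top')[:,:,::-1]
cv2.imwrite('pics/top2.png',cv2.resize(im[160:290,180:360],None,fx=4,fy=4,interpolation=cv2.INTER_CUBIC))
E
```

```text
t 4.2 [584.1 -76.5   4.3] F [-0.2 -0.3  0.2] w 85.13120209342884
shift cm [ 0.23 -0.1  -0.65] turn [ 0.003 -0.     0.   ]
```

View pics/top2.png

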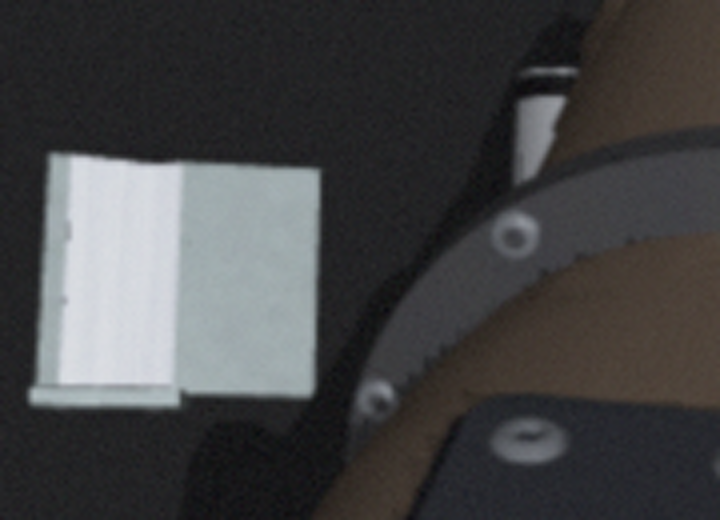

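The tube's left edge has moved about 10 px (19 mm) with the fingers, which fits the expected finger-to-axis offset of about 29 mm. It's rolling gently with no measurable force, so I'll carry on to the ramp foot, which the tube meets at TCP y ≈ 34.

Request:
drive_tool(commands=[[[0, 0, -0.4], [0, 0, 0]], [[0, 0, -0.8], [0, 0, 0]], [[0, 0, -1.2], [0, 0, 0]], [[0, 0, -1.6], [0, 0, 0]], [[0, 0, -2], [0, 0, 0]]])

```text
t: 4.75
eef_pos: [583.9, -56.2, 4.3]
eef_rot: [0.497, 0.503, -0.497, 0.503]
force: [-0.4, -0.1, 0.3]
gripper_width: 85.5
```

Request:
drive_tool(commands=[[[0, 0, -0.4], [0, 0, 0]], [[0, 0, -0.8], [0, 0, 0]], [[0, 0, -1.2], [0, 0, 0]], [[0, 0, -1.6], [0, 0, 0]], [[0, 0, -2], [0, 0, 0]]])

```text
t: 5.25
eef_pos: [583.7, -36.4, 4.3]
eef_rot: [0.497, 0.503, -0.497, 0.503]
force: [0.4, -0.7, -0.2]
gripper_width: 84.9
```

Request:
drive_tool(commands=[[[0, 0, -0.4], [0, 0, 0]], [[0, 0, -0.8], [0, 0, 0]], [[0, 0, -1.2], [0, 0, 0]], [[0, 0, -1.6], [0, 0, 0]], [[0, 0, -2], [0, 0, 0]]])

```text
t: 5.75
eef_pos: [583.5, -16.4, 4.3]
eef_rot: [0.497, 0.503, -0.497, 0.503]
force: [0.5, -0.4, 0.4]
gripper_width: 85.2
```

Request:
drive_tool(commands=[[[0, 0, -0.4], [0, 0, 0]], [[0, 0, -0.8], [0, 0, 0]], [[0, 0, -1.2], [0, 0, 0]], [[0, 0, -1.6], [0, 0, 0]], [[0, 0, -2], [0, 0, 0]]])

```text
t: 6.25
eef_pos: [583.3, 3.6, 4.3]
eef_rot: [0.497, 0.503, -0.497, 0.503]
force: [0.5, -0.3, 0.7]
gripper_width: 85.3
```

```bash
python3 - <<'E'
from geo import *
import cv2
plan([583,34,2])
a=viewer.grab_frame('side')[:,:,::-1][120:320,220:420]
cv2.imwrite('pics/side2.png',cv2.resize(a,None,fx=3,fy=3,interpolation=cv2.INTER_CUBIC))
E
```

```text
t 6.25 [583.3   3.6   4.3] F [ 0.5 -0.3  0.7] w 85.30798671477758
shift cm [ 0.23  0.01 -3.04] turn [ 0.003 -0.    -0.   ]
```

View pics/side2.png

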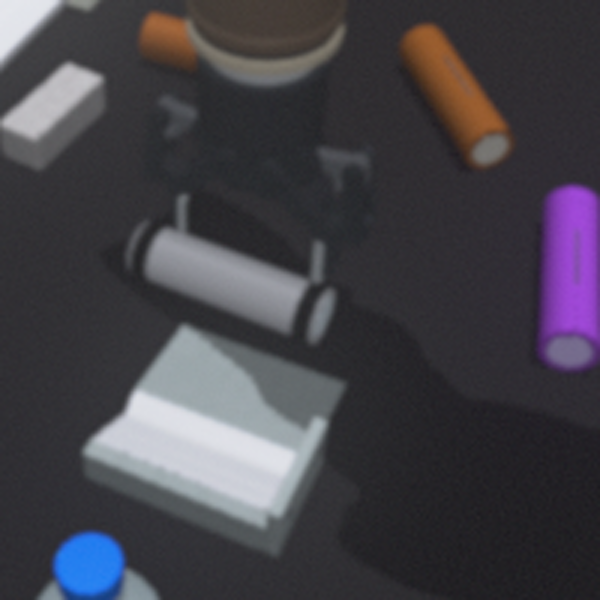

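The tube (centre about (231,281)) is parallel to the ramp, just short of its foot, with both fingers behind it. I'll go on to the foot, lowering slightly so the tips stay below the axis, then climb with the ramp (0.46 mm rise per 3 mm).

Request:
drive_tool(commands=[[[0.1, 0, -0.4], [0, 0, 0]], [[0.2, 0, -0.8], [0, 0, 0]], [[0.2, 0, -1.2], [0, 0, 0]], [[0.2, 0, -1.6], [0, 0, 0]], [[0.2, 0, -2], [0, 0, 0]]])

```text
t: 6.8
eef_pos: [583.0, 23.7, 2.3]
eef_rot: [0.497, 0.503, -0.497, 0.503]
force: [0.6, 0.1, -0.6]
gripper_width: 85.5
```

Request:
drive_tool(commands=[[[0, 0, -0.3], [0, 0, 0]], [[0, 0, -0.6], [0, 0, 0]], [[0, 0, -0.9], [0, 0, 0]], [[-0.05, 0, -1.2], [0, 0, 0]], [[-0.1, 0, -1.5], [0, 0, 0]]])

```text
t: 7.3
eef_pos: [583.0, 38.3, 3.4]
eef_rot: [0.497, 0.503, -0.497, 0.503]
force: [0.5, -0.1, 0.7]
gripper_width: 85.6
```

Request:
drive_tool(commands=[[[-0.05, 0, -0.3], [0, 0, 0]], [[-0.1, 0, -0.6], [0, 0, 0]], [[-0.14, 0, -0.9], [0, 0, 0]], [[-0.19, 0, -1.2], [0, 0, 0]], [[-0.23, 0, -1.5], [0, 0, 0]]])

```text
t: 7.8
eef_pos: [582.7, 53.5, 5.7]
eef_rot: [0.497, 0.503, -0.497, 0.503]
force: [-0.1, -2.9, 1.9]
gripper_width: 85.5
```

```bash
python3 - <<'E'
from geo import *
import cv2
plan([583,99,12])
E
```

```text
t 7.8 [582.7  53.5   5.7] F [-0.1 -2.9  1.9] w 85.48888747863658
shift cm [-0.63  0.08 -4.55] turn [ 0.003  0.    -0.   ]
```

Request:
drive_tool(commands=[[[-0.05, 0, -0.3], [0, 0, 0]], [[-0.1, 0, -0.6], [0, 0, 0]], [[-0.15, 0, -0.9], [0, 0, 0]], [[-0.2, 0, -1.2], [0, 0, 0]], [[-0.25, 0, -1.5], [0, 0, 0]]])

```text
t: 8.3
eef_pos: [582.5, 68.5, 8.1]
eef_rot: [0.497, 0.503, -0.497, 0.503]
force: [0.1, -2.8, 2.5]
gripper_width: 85.5
```

Request:
drive_tool(commands=[[[-0.05, 0, -0.3], [0, 0, 0]], [[-0.1, 0, -0.6], [0, 0, 0]], [[-0.15, 0, -0.9], [0, 0, 0]], [[-0.2, 0, -1.2], [0, 0, 0]], [[-0.25, 0, -1.5], [0, 0, 0]]])

```text
t: 8.8
eef_pos: [582.4, 83.6, 10.7]
eef_rot: [0.497, 0.503, -0.497, 0.503]
force: [0.0, -2.8, 2.0]
gripper_width: 85.1
```

```bash
python3 - <<'E'
from geo import *
import cv2
plan([583,99,12])
a=viewer.grab_frame('side')[:,:,::-1][120:320,220:420]
cv2.imwrite('pics/side3.png',cv2.resize(a,None,fx=3,fy=3,interpolation=cv2.INTER_CUBIC))
E
```

```text
t 8.8 [582.4  83.6  10.7] F [ 0.  -2.8  2. ] w 85.10350638556076
shift cm [-0.13  0.08 -1.54] turn [ 0.003 -0.    -0.   ]
```

View pics/side3.png

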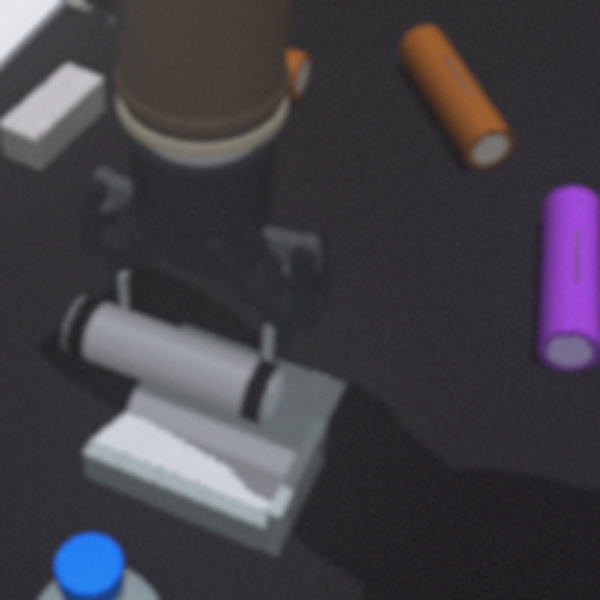

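The tube is near the top of the ramp, still parallel, with a steady push of about 3 N. I'll slow down over the crest.

Request:
drive_tool(commands=[[[-0.04, 0, -0.25], [0, 0, 0]], [[-0.08, 0, -0.5], [0, 0, 0]], [[-0.12, 0, -0.75], [0, 0, 0]], [[-0.16, 0, -1.0], [0, 0, 0]], [[-0.2, 0, -1.2], [0, 0, 0]]])

```text
t: 9.35
eef_pos: [582.2, 95.7, 12.6]
eef_rot: [0.497, 0.503, -0.497, 0.503]
force: [-0.4, -3.3, 2.6]
gripper_width: 85.3
```

Request:
drive_tool(commands=[[[0, 0, -0.2], [0, 0, 0]], [[0, 0, -0.35], [0, 0, 0]], [[0, 0, -0.5], [0, 0, 0]], [[0, 0, -0.65], [0, 0, 0]], [[0, 0, -0.8], [0, 0, 0]]])

```text
t: 9.85
eef_pos: [582.1, 103.7, 12.5]
eef_rot: [0.497, 0.503, -0.497, 0.503]
force: [0.3, 0.1, 0.0]
gripper_width: 85.0
```

```bash
python3 - <<'E'
from geo import *
import cv2
plan([583,99,12])
a=viewer.grab_frame('side')[:,:,::-1][120:320,220:420]
cv2.imwrite('pics/side4.png',cv2.resize(a,None,fx=3,fy=3,interpolation=cv2.INTER_CUBIC))
E
```

```text
t 9.85 [582.1 103.7  12.5] F [0.3 0.1 0. ] w 84.98683416085164
shift cm [0.05 0.09 0.47] turn [ 0.003 -0.     0.   ]
```

View pics/side4.png

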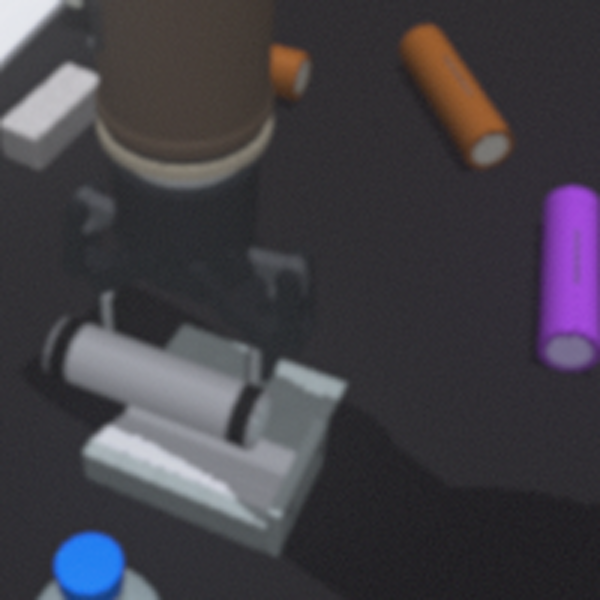

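The force has dropped to zero and the tube seems to be just tipping over the crest. I'll nudge a bit further (seated contact would be at TCP y≈114), then back off.

Request:
drive_tool(commands=[[[0, 0, -0.2], [0, 0, 0]], [[0, 0, -0.4], [0, 0, 0]], [[0, 0, -0.6], [0, 0, 0]], [[0, 0, -0.7], [0, 0, 0]], [[0, 0, -0.7], [0, 0, 0]]])

```text
t: 10.4
eef_pos: [582.1, 110.6, 12.6]
eef_rot: [0.497, 0.503, -0.497, 0.503]
force: [-0.5, -0.2, 0.4]
gripper_width: 85.5
```

Request:
drive_tool(commands=[[[0, 0, 0.5], [0, 0, 0]], [[0, 0, 1.2], [0, 0, 0]], [[-2, 0, 2], [0, 0, 0]], [[-5, 0, 2.5], [0, 0, 0]], [[-9, 0, 3], [0, 0, 0]]])

```text
t: 10.9
eef_pos: [581.2, 78.7, 102.4]
eef_rot: [0.497, 0.503, -0.499, 0.502]
force: [0.6, -0.1, 0.4]
gripper_width: 85.5
```

Request:
drive_tool(commands=[[[0, 4, 3], [0, 0, 0]], [[0, 8, 6], [0, 0, 0]], [[0, 12, 9], [0, 0, 0]], [[0, 12, 12], [0, 0, 0]], [[0, 12, 15], [0, 0, 0]]], gripper=0)

```text
t: 11.4
eef_pos: [704.5, -71.1, 102.0]
eef_rot: [0.497, 0.502, -0.498, 0.503]
force: [-0.2, -0.2, -1.0]
gripper_width: 12.2
```

```bash
python3 - <<'E'
from geo import *
import cv2
plan([700,143,60])
a=viewer.grab_frame('side')[:,:,::-1][180:320,220:380]
b=viewer.grab_frame('top')[:,:,::-1][150:290,170:330]
cv2.imwrite('pics/both5.png',cv2.resize(np.vstack([a,b])if 0 else np.hstack([a,b]),None,fx=2.5,fy=2.5,interpolation=cv2.INTER_CUBIC))
E
```

```text
t 11.4 [704.5 -71.1 102. ] F [-0.2 -0.2 -1. ] w 12.213224200181061
shift cm [  4.18  -0.23 -21.42] turn [0.002 0.001 0.   ]
```

View pics/both5.png

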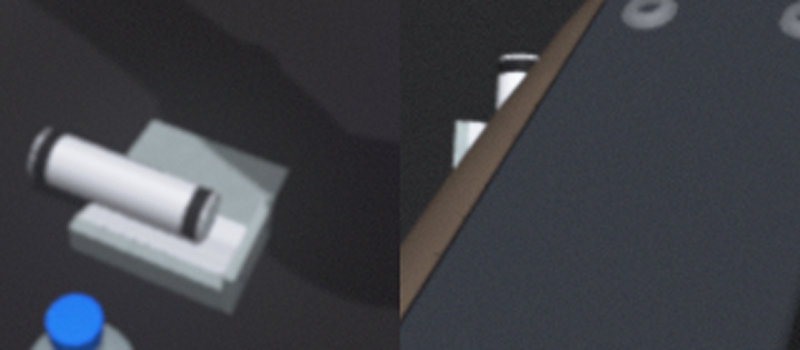

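The side view shows the tube lying in the groove, parallel to it, with its near end face centre at about (207,216) and its far end at about (42,155). I'll check this against the model.

```bash
python3 - <<'E'
from geo import *
p=[546.45,143.3,1.579]
f=lambda q:(np.array(q)-.75)/2.5+[220,180]
for q in((207,216),(40,155)):
    w=ray('side',f(q),23);v=w[:2]-p[:2];c,s=np.cos(p[2]),np.sin(p[2]);print(w,'vb',c*v[0]+s*v[1],-s*v[0]+c*v[1])
w=ray('top',[217.2,173.2],23);print('top far end',w)
plan([680,143,60])
E
```

```text
[522.77341064 144.98030367  23.        ] vb 1.874479954097354 23.662008135256464
[650.60956573 149.21997698  23.        ] vb 5.065296317015848 -104.2046257765378
top far end [651.34333107 146.99480336  23.        ]
t 11.5 [703.  -77.  102.8] F [-0.5 -0.6  0.4] w 0.3625697119196888
shift cm [  4.18  -2.24 -22.02] turn [-0.005  0.005  0.   ]
```

It's seated within measurement error, with the free end at world x≈651. It needs to slide about 30 mm, leaving the free end at x≈621. I'll bring the shut fingers outside the free end, on the groove axis.

Request:
drive_tool(commands=[[[0, -0.2, -4.5], [0, 0, 0]], [[0, -0.4, -9], [0, 0, 0]], [[0, -0.6, -13.5], [0, 0, 0]], [[0, -0.9, -18], [0, 0, 0]], [[0, -1.2, -22.1], [0, 0, 0]]])

```text
t: 12.0
eef_pos: [689.0, 154.7, 102.6]
eef_rot: [0.497, 0.503, -0.497, 0.503]
force: [1.3, 0.3, 0.3]
gripper_width: -0.3
```

Request:
drive_tool(commands=[[[2.5, 0, 0], [0, 0, 0]], [[5, 0, 0], [0, 0, 0]], [[7, 0, 0], [0, 0, 0]], [[8.5, 0, 0], [0, 0, 0]], [[8.5, 0, 0], [0, 0, 0]]])

```text
t: 12.5
eef_pos: [688.0, 152.0, 15.4]
eef_rot: [0.496, 0.503, -0.498, 0.502]
force: [-0.1, -0.1, -0.2]
gripper_width: -0.2
```

```bash
python3 - <<'E'
from geo import *
import cv2
plan([668,144,15])
E
```

```text
t 12.5 [688.  152.   15.4] F [-0.1 -0.1 -0.2] w -0.23407060112722167
shift cm [ 0.05 -2.01  0.78] turn [0.003 0.001 0.004]
```

Request:
drive_tool(commands=[[[0, -0.3, 0.3], [0, 0, 0]], [[0, -0.6, 0.6], [0, 0, 0]], [[0, -0.9, 0.8], [0, 0, 0]], [[0, -1.2, 0.8], [0, 0, 0]], [[0, -1.5, 0.8], [0, 0, 0]]])

```text
t: 13.0
eef_pos: [674.6, 144.3, 18.2]
eef_rot: [0.498, 0.503, -0.497, 0.503]
force: [-0.9, -0.4, -0.6]
gripper_width: 0.3
```

Request:
drive_tool(commands=[[[0, -0.2, 0], [0, 0, 0]], [[0, -0.4, 0], [0, 0, 0]], [[0, -0.6, 0], [0, 0, 0]], [[0, -0.8, 0], [0, 0, 0]], [[0, -1, 0], [0, 0, 0]]])

```text
t: 13.5
eef_pos: [664.9, 144.2, 17.7]
eef_rot: [0.497, 0.503, -0.497, 0.503]
force: [2.4, 0.1, -0.5]
gripper_width: -0.1
```

Request:
drive_tool(commands=[[[0, -0.2, 0], [0, 0, 0]], [[0, -0.4, 0], [0, 0, 0]], [[0, -0.6, 0], [0, 0, 0]], [[0, -0.8, 0], [0, 0, 0]], [[0, -1, 0], [0, 0, 0]]])

```text
t: 14.0
eef_pos: [654.7, 144.1, 17.7]
eef_rot: [0.497, 0.503, -0.497, 0.503]
force: [1.8, 0.6, -0.2]
gripper_width: 0.0
```

Contact came at TCP x≈665 as predicted, with about 2 N of sliding friction. I'll continue and slow down before the stop, expected at x≈636.

Request:
drive_tool(commands=[[[0, -0.2, 0], [0, 0, 0]], [[0, -0.4, 0], [0, 0, 0]], [[0, -0.6, 0], [0, 0, 0]], [[0, -0.8, 0], [0, 0, 0]], [[0, -1, 0], [0, 0, 0]]])

```text
t: 14.5
eef_pos: [644.6, 144.0, 17.7]
eef_rot: [0.497, 0.503, -0.497, 0.503]
force: [2.4, 0.6, 0.1]
gripper_width: -0.3
```

Request:
drive_tool(commands=[[[0, -0.1, 0], [0, 0, 0]], [[0, -0.2, 0], [0, 0, 0]], [[0, -0.3, 0], [0, 0, 0]], [[0, -0.4, 0], [0, 0, 0]], [[0, -0.5, 0], [0, 0, 0]]])

```text
t: 15.0
eef_pos: [639.7, 143.9, 17.6]
eef_rot: [0.497, 0.503, -0.497, 0.503]
force: [1.9, 0.7, 0.3]
gripper_width: 0.1
```

Request:
drive_tool(commands=[[[0, -0.06, 0], [0, 0, 0]], [[0, -0.12, 0], [0, 0, 0]], [[0, -0.18, 0], [0, 0, 0]], [[0, -0.24, 0], [0, 0, 0]], [[0, -0.3, 0], [0, 0, 0]]])

```text
t: 15.5
eef_pos: [636.7, 143.9, 17.7]
eef_rot: [0.497, 0.503, -0.497, 0.503]
force: [3.1, -0.3, 0.2]
gripper_width: 0.3
```

Request:
drive_tool(commands=[[[0, -0.05, 0], [0, 0, 0]], [[0, -0.1, 0], [0, 0, 0]]])

```text
t: 15.7
eef_pos: [636.6, 143.9, 17.8]
eef_rot: [0.498, 0.502, -0.497, 0.503]
force: [6.7, 0.5, -3.0]
gripper_width: 0.2
```

The arm has stopped advancing and the force has risen to 6.7 N, so the tube is up against the stop at the predicted place. I'll back off along the axis, lift clear and check.

Request:
drive_tool(commands=[[[0, 0.3, 0], [0, 0, 0]], [[0, 1, 0], [0, 0, 0]], [[0, 3, 0], [0, 0, 0]], [[-2, 5, 0], [0, 0, 0]], [[-6, 6, 0], [0, 0, 0]]])

```text
t: 16.2
eef_pos: [694.5, 144.1, 74.9]
eef_rot: [0.495, 0.504, -0.499, 0.502]
force: [0.8, 0.6, 0.2]
gripper_width: -0.1
```

Request:
drive_tool(commands=[[[-4, 0, 4], [0, 0, 0]], [[-8, 0, 8], [0, 0, 0]], [[-8, 0, 12], [0, 0, 0]], [[-8, 0, 16], [0, 0, 0]], [[-8, 0, 20], [0, 0, 0]]])

```text
t: 16.7
eef_pos: [697.7, -57.5, 158.2]
eef_rot: [0.497, 0.503, -0.497, 0.503]
force: [1.1, -0.8, -0.2]
gripper_width: 0.0
```

```bash
python3 - <<'E'
from geo import *
import cv2
plan([700,143,60])
a=viewer.grab_frame('side')[:,:,::-1][190:310,225:345]
b=viewer.grab_frame('top')[:,:,::-1][160:280,170:290]
cv2.imwrite('pics/both6.png',cv2.resize(np.hstack([a,b]),None,fx=3.3,fy=3.3,interpolation=cv2.INTER_CUBIC))
p=[546.45,143.3,1.579]
P=vb(p,[[0,-75,23],[0,55,23]]);k=lambda n,o:((proj(n,P)-o)*3.3+1).round()
print('expected side',k('side',[225,190]),'top',k('top',[170,160])+[396,0])
E
```

```text
t 16.7 [697.7 -57.5 158.2] F [ 1.1 -0.8 -0.2] w 0.04314098233797438
shift cm [  9.82   0.44 -20.04] turn [ 0.002 -0.     0.   ]
expected side [[ 89. 183.]
 [315. 272.]] top [[555.  95.]
 [545. 321.]]
```

View pics/both6.png

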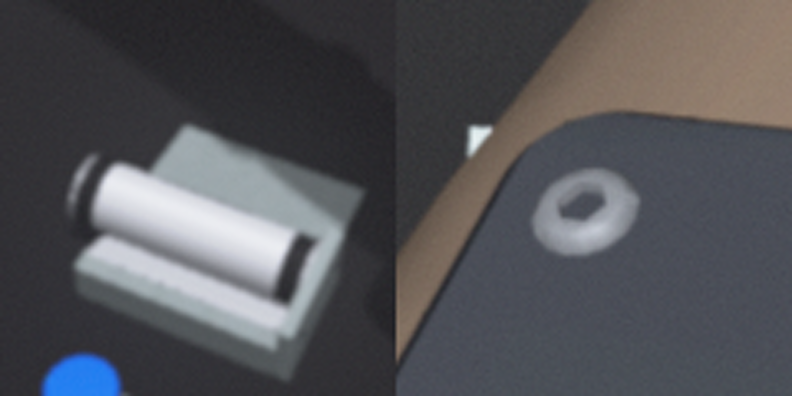

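The tube lies in the groove and its near end butts against the stop plate. Its free end is at about (86,185), against (89,183) predicted, and the hand is clear. I'll hand the job in.

```bash
python3 -c "
from bench import env
print(env.finish_job(), env.get_state()['force'])"
```

```text
the job is handed in; nothing more can be done
the job is handed in; nothing more can be done
```

The tube is in the V-block groove with its end against the stop. I handed the job in at about 17 s of the 59 s; no verdict came back.

- **Rolling:** I rolled the tube along the bench and up the ramp with both open fingers behind it. The readings showed about 3 N of push on the ramp, dropping to zero as it went over the crest.
- **Sliding:** I slid it along the groove with the shut fingertips on its free end, at about 2 N. It stopped at the predicted place (TCP x ≈ 636.6 mm), and the force rose to 6.7 N against the stop.
- **Last check:** the side picture shows the tube lying along the groove against the stop plate. Its free end is within about 4 px (in a 3.3x enlargement) of the predicted spot. The hand is clear, with about 1 N on the force sensor, which is normal noise.
- **Not confirmed:**
  - The arm hid the tube in the last top view, so the final position rests on the side view and the contact force.
  - An earlier side-view fix of the tube in the groove read 2–5 mm off the groove line; I put that down to calibration and pixel-reading error.
  - I did not measure the other objects again at the end, but no unexpected force showed in the readings along the way.

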